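# Step a marked plate under the spotting pointer

## Robot

A 7-joint arm with a two-finger parallel gripper is mounted at the origin on a cart in front of the work surface, level with it; the furniture and walls round the work are solid. World frame = base frame: x ahead of the robot, y to its left, z up, the work surface at z = 0. Lengths are in m, angles in rad, forces in N, time in s.
With the tool pointing down it reaches from about 0.425 to 0.925 m from the base axis. Payload 6.8 kg.
Tool frame: the origin (TCP) lies between the finger pads; the fingertips stand 22 mm ahead of it and the grasp point (between the pads) lies 3 mm ahead of it; z points along the fingers, y is the direction in which the jaws open and shut (so a half turn about z gives the same grasp; the last joint's range is limited). The gripper opens to 85 mm and grips with 20 to 120 N. Pads are 22 mm wide; open, the fingers measure 114 mm over their backs; the gripper's body (76 mm by 85 mm) begins 54 mm behind the grasp point. The pads swing forward as they close: fully open they stand 13 mm farther back than shut.
Start: joints at [-1.305, 0.477, 0.022, 1.555, -0.011, 1.109, -0.083], TCP at [0.246, 0.628, 0.253] pointing down, gripper open.
Joint ranges: [-2.96, 2.96], [-0.34, 2.1], [-1.41, 1.46], [0.24, 2.44], [-1.37, 4.51], [0.17, 1.92], [-2.96, 2.96]. Speed limits (rad/s): [2.39, 2.39, 3.14, 3.14, 3.14, 3.14, 3.14].

## Interface

Orientations are given as a unit quaternion [w, x, y, z].
In Python, from station import bot gives the robot as it stands. The module is installed in compiled form; this text tells all that it offers.
- The arm moves only by the tool drive_tool, never from a script. Its argument "series" is one flat list of numbers, 7 for each row, row after row: the opening, from -1 (shut) to 1 (fully open), then the shift along the tool's x, y, z in mm, then the turn, a rotation vector about the tool's x, y, z in rad. In form: [jaw, x, y, z, wx, wy, wz, jaw, x, y, z, wx, wy, wz, ...]. A call has 1 to 12 rows; each row shifts and turns the commanded pose from where the row before left it, along the tool's axes as they then stand; what a row does not reach is not made up. A row lasts 1/8 s, in which the tool goes at most 62.5 mm and 10.7 degrees, less where a joint would pass 70% of its speed; a pose out of reach is approached as far as the arm can. A call with a gripper value outside its range is refused whole. The fingers move at their own pace and stop on an object; "force" is the grip in N (left out, the last holds). Time passes only in rows, so rows that do not move let the fingers close. It gives the time, the measured TCP pose, the force and the opening at its end, in the units of the state.
- bot.get_obs(): the state, without advancing time (a new reading comes with each control period).
- bot.read_camera(name): name is "scene" or "top" or "wrist"; returns a dict with "pixels" (384x512x3 uint8, blue, green, red), "camera_matrix" (3x3 intrinsics, pixels), "distortion" ([k1, k2, p1, p2, k3] as OpenCV has them; the pictures are not rectified), "rvec" (rotation vector, rad) and "tvec" (3), from world to camera coordinates, as OpenCV has them. Camera axes: x right, y down, z forward; pixel columns grow to the right and rows downward; lengths in m; the calibration is good to about 2 mm. A picture is of the moment at which its call begins. There is no depth.
- bot.hand_in(): hands the job in, once; it reports no verdict.
The state is a dict: "t": time; "q": joint angles; "joint_vel": joint speeds; "joint_torque": joint torques, N m; "eef_pos": TCP position; "tool_rot": TCP orientation; "contact_force": force on the tool from outside, world axes, zero at the start; "torque": the same for the moment, N m; "gripper_width": opening from 0.0 (shut) to 1.0 (fully open).
Only numpy, scipy, OpenCV 4.12 (cv2) and the standard library are available. Lean on these libraries where they do the work, as an engineer would, in place of code of your own. Each camera call takes 0.05 s, during which the arm holds its last target. There are 200 camera calls.

## Task

Pull the carrier of the cross-slide fully forward towards you, clear of the pointer, then lay the brass plate, coloured dots up, flat between its pins (either way round) and let go of it. Slide the carrier so that the red dot, next the white dot and last the blue dot is centred below the tip of the fixed orange pointer, standing still for about a second at each. Leave the plate there with the blue dot below the pointer, never press or knock against the pointer stand, and leave the charcoal block, matchbox and pliers alone.

Things in the scene. Friction and masses are not known exactly. Their poses are not given: they have to be found in the camera images.
- plate: loose brass plate, 50 (x) x 110 (y) x 10 (z) mm, 0.35 kg; origin at the centre of its underside, x across, y along its length, z up. Three coloured dots of 16 mm with a black centre are on its top. Starts on the table left of the fixture; grasp it across the 50 mm width at its middle
- mark_red (a point): centre of the red dot on the plate's top, at (13, 38, 10.5) mm in the plate's frame
- mark_white (a point): centre of the white dot, at (-14, 3, 10.5) mm in the plate's frame
- mark_blue (a point): centre of the blue dot, at (10, -40, 10.5) mm in the plate's frame
- nest (a point): centre of the carrier's top face, 42 mm above the table, on which the plate is laid; its y axis runs along the plate's length when seated, its x axis points away from the robot. The face is 80 (x) x 140 (y) mm. Six tapered pins 8 mm high and 8 mm thick stand round the plate's place with 2.5 mm play on every side: at (+-31.5, +-38) mm and (0, +-61.5) mm. The plate's underside rests on this face
- knob (a point): black upright knob, 24 mm in diameter, on the carrier's tongue, 95 mm in front (-x) of the nest's centre; this point is on its axis at gripping height, 82 mm above the table; the gripping cylinder runs from 19 mm below to 19 mm above it. Gripped from above, it drags the carrier along the fixture's x and y; about 2 N of friction holds each slide where it is left
- pointer_tip (a point): point of the fixed orange pointer, 57 mm above the table, 5 mm above the top of a seated plate. A bar along y at 85 to 97 mm (clamp and rod up to 106 mm) carries it from a 118 mm high column 155 mm to the right (fixture's -y). The axes are the fixture's slide directions
- saddle (a joint): lower slide along the fixture's x (away from the robot), 0 (front stop, loading place) to 0.132 m; at 0.110 the nest's centre stands below the pointer in x
- carrier (a joint): upper slide along the fixture's y (to the left), -0.06 to 0.06 m; at 0 the nest's centre is in line with the pointer
- fixture: fixed green base of the cross-slide with the column foot, 210 x 130 x 14 mm, foot reaching 190 mm to the right; its origin lies on the table straight below the pointer tip, x away from the robot
- pointer: the fixed pointer stand on the fixture (column, cross bar, orange pointer); origin at the fixture's origin
- charcoal_block: bystander: black charcoal block 52 x 77 x 26 mm, origin at the centre of its underside
- matchbox: bystander: matchbox 36 x 55 x 15 mm, origin at the centre of its underside
- pliers: bystander: red-handled flat-nose pliers lying flat, 48 x 135 x 12 mm, origin at the centre of its underside

How it is judged:
On the way, in this order (a step that is already met when the one before it is completed fails the run):
1. the carrier is pulled forward (to within 20 mm of the front stop) (value of joint saddle below 0.02 m), for 0.1 s.
2. the plate lies flat between the carrier's pins, let go (x of plate in the frame of nest between -0.005 and 0.005 m and y of plate in the frame of nest between -0.005 and 0.005 m and z of plate in the frame of nest between -0.002 and 0.002 m and angle between the y axis of plate and the y axis of nest, either way round below 0.2 rad and angle between plate's own z axis and vertical below 0.06 rad and contact force between the fingers and plate below 0.2 N), for 0.2 s.
3. the red dot stands still below the pointer, plate seated and not held (all of step 2 and velocity of joint saddle between -0.01 and 0.01 m/s and velocity of joint carrier between -0.01 and 0.01 m/s and horizontal distance between mark_red and pointer_tip below 0.006 m), for 0.4 s.
4. the white dot stands still below the pointer, plate seated and not held (all of step 2 and velocity of joint saddle between -0.01 and 0.01 m/s and velocity of joint carrier between -0.01 and 0.01 m/s and horizontal distance between mark_white and pointer_tip below 0.006 m), for 0.4 s.
5. the blue dot stands still below the pointer, plate seated and not held (all of step 2 and velocity of joint saddle between -0.01 and 0.01 m/s and velocity of joint carrier between -0.01 and 0.01 m/s and horizontal distance between mark_blue and pointer_tip below 0.006 m), for 0.4 s.
At the end, for the whole second after the job is handed in: the plate lies released and at rest flat on the carrier between the pins (within 5 mm of the nest's centre, underside within 2 mm of its face), and the centre of its blue dot is within 6 mm (horizontally) of the pointer tip with both slides still; the bystanders lie where they were (all of step 5 and linear speed of plate below 0.01 m/s); the robot touches nothing.
It fails at once if the pointer stand is pressed or struck with more than 5 N (contact force between pointer and anything else above 5 N).
It fails at once if the charcoal block is moved by more than 15 mm (distance of charcoal_block from where it was at the start of the episode above 0.015 m).
It fails at once if the matchbox is moved by more than 15 mm (distance of matchbox from where it was at the start of the episode above 0.015 m).
It fails at once if the pliers is moved by more than 15 mm (distance of pliers from where it was at the start of the episode above 0.015 m).
It also fails if it takes over 67 s, if anything falls off the work surface, if the arm or the gripper's body presses on something with over 40 N, if the wrist force passes 120 N, or if a joint passes its speed limit or range.

## Working session

There is one attempt and no reset: what is moved stays moved. The work goes in short steps, Python scripts to look and compute and a tool call to move; the robot and the scene stay as the last step left them, time stands still between calls to the robot, and variables do not carry over. Pictures are saved under pics/ and viewed, about 8 in all and at most 12, crops included, and the job is handed in when it is done.

Besides the shell and the picture viewer there is one more tool, called after ">>>" by a JSON object that holds its "api" and its "payload", one argument or row to a line. drive_tool: Moves the arm, as the interface text tells. Its arguments: {"type":"object","properties":{"series":{"type":"array"},"force":{"type":"number"}},"required":["series"]}

```bash
mkdir -p pics; cat > h.py <<'E'
import numpy as np, cv2
from station import bot
from scipy.spatial.transform import Rotation as R
def cam(n,save=None):
    c=bot.read_camera(n)
    if save: cv2.imwrite('pics/'+save,c['pixels'])
    return c
def ray(c,uv,z):
    """pixels -> world points on plane z"""
    p=cv2.undistortPoints(np.array(uv,float).reshape(-1,1,2),c['camera_matrix'],np.array(c['distortion'],float)).reshape(-1,2)
    Rm=cv2.Rodrigues(np.array(c['rvec'],float))[0]; t=np.array(c['tvec'],float).ravel()
    o=-Rm.T@t; d=np.c_[p,np.ones(len(p))]@Rm
    return o+d*((z-o[2])/d[:,2])[:,None]
def proj(c,P):
    return cv2.projectPoints(np.array(P,float).reshape(-1,1,3),np.array(c['rvec'],float),np.array(c['tvec'],float),c['camera_matrix'],np.array(c['distortion'],float))[0].reshape(-1,2)
def blobs(c,lo,hi,amin=30):
    h=cv2.cvtColor(c['pixels'],cv2.COLOR_BGR2HSV)
    m=cv2.inRange(h,np.array(lo),np.array(hi))
    n,l,s,ce=cv2.connectedComponentsWithStats(m)
    return [(int(s[i,4]),s[i,:4].tolist(),ce[i].round(1).tolist()) for i in range(1,n) if s[i,4]>=amin]
E
python3 - <<'E'
from h import *
a=cam('top','top0.png');b=cam('scene','scene0.png');w=cam('wrist','w0.png')
cv2.imwrite('pics/a.png',cv2.resize(a['pixels'],(800,600)))
for c in(a,b,w):
    Rm=cv2.Rodrigues(np.array(c['rvec'],float))[0];print((-Rm.T@np.array(c['tvec']).ravel()).round(3),Rm.round(2).tolist())
o=bot.get_obs();print(o['t'],o['eef_pos'],R.from_quat(np.roll(o['tool_rot'],-1)).as_matrix().round(3))
E
```

```text
[ 0.457 -0.03   0.925] [[-0.02, -1.0, -0.02], [-1.0, 0.03, -0.08], [0.08, 0.02, -1.0]]
[ 0.134 -0.581  0.78 ] [[0.83, -0.56, 0.01], [-0.39, -0.59, -0.7], [0.4, 0.58, -0.71]]
[0.181 0.655 0.373] [[0.36, 0.93, -0.0], [0.89, -0.35, 0.28], [0.26, -0.1, -0.96]]
0.15 [0.24632301 0.6280089  0.25256277] [[-0.931  0.365 -0.   ]
 [ 0.365  0.931 -0.001]
 [-0.    -0.001 -1.   ]]
```

View pics/a.png

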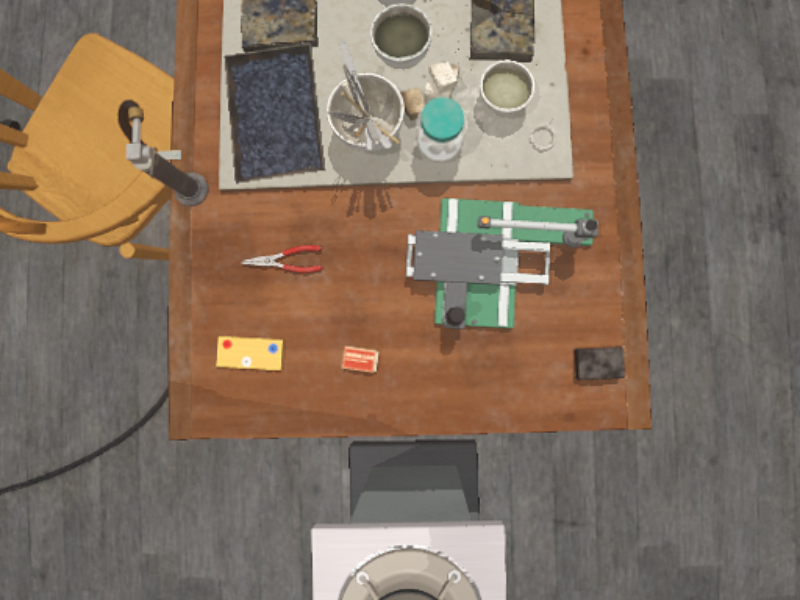

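View pics/scene0.png

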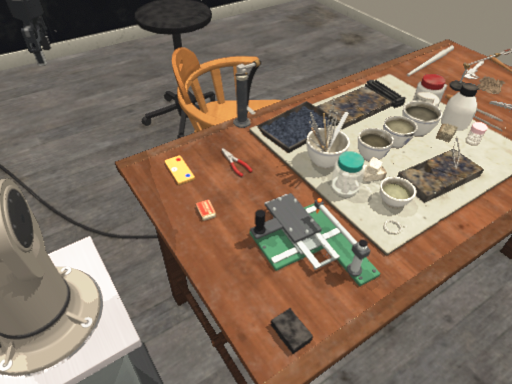

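The top view (800x600) shows the plate at about (250,353) with red left, blue right and white nearest the robot. The knob is at (455,315), the carrier at (460,258), the pointer at (485,222) and the matchbox at (360,360).

```bash
python3 - <<'E'
from h import *
a=cam('top');b=cam('scene')
for n,lo,hi,am in [('yellow',(18,90,120),(35,255,255),300),('green',(65,90,50),(85,255,200),60),('orange',(8,180,150),(17,255,255),4),('red',(0,180,120),(4,255,255),10),('blue',(105,120,120),(125,255,255),10),('black',(0,0,0),(180,255,32),60)]:
    print(n,[x for x in blobs(a,lo,hi,am) if x[2][1]>110],'| scene',[x for x in blobs(b,lo,hi,am) if 140<x[2][1]<370 and x[2][0]>120][:8])
h=cv2.cvtColor(a['pixels'],cv2.COLOR_BGR2HSV)
m=cv2.inRange(h,(15,80,120),(38,255,255))[200:250,130:190]
m=cv2.morphologyEx(m,cv2.MORPH_CLOSE,np.ones((9,9)))
ct=max(cv2.findContours(m,0,1)[0],key=cv2.contourArea)
r=cv2.minAreaRect(ct);box=cv2.boxPoints(r)+[130,200]
print(r,ray(a,box,.01).round(4).tolist(), ray(a,[np.array(r[0])+[130,200]],.01))
g=cv2.inRange(h,(60,80,40),(90,255,220));g[:125]=0;g[215:]=0;g[:,:270]=0;g[:,390:]=0
cv2.imwrite('pics/crop.png',cv2.resize(np.vstack([a['pixels'][120:215,250:390]]),None,fx=5,fy=5,interpolation=cv2.INTER_CUBIC))
E
```

```text
yellow [(725, [138, 215, 43, 22], [159.4, 225.8])] | scene [(383, [165, 156, 29, 28], [178.8, 169.0])]
green [] | scene [(409, [338, 152, 26, 20], [350.5, 161.6]), (240, [310, 211, 25, 22], [322.6, 221.4]), (756, [255, 230, 49, 40], [277.3, 247.8]), (458, [328, 234, 26, 35], [342.1, 248.8]), (294, [353, 258, 27, 27], [366.3, 272.3])]
orange [] | scene [(12, [318, 198, 4, 4], [319.2, 199.5])]
red [(15, [185, 158, 7, 4], [187.5, 159.7]), (16, [143, 218, 5, 5], [144.7, 219.8])] | scene [(19, [238, 160, 7, 6], [241.3, 162.3]), (10, [238, 173, 5, 3], [239.8, 173.9]), (10, [202, 210, 5, 4], [203.5, 211.8])]
blue [(16, [172, 221, 5, 4], [174.4, 222.5])] | scene []
black [] | scene [(105, [255, 217, 9, 16], [259.0, 223.7]), (62, [272, 323, 23, 30], [282.3, 337.5])]
((29.472373962402344, 25.52486228942871), (42.41497802734375, 20.340269088745117), 3.012787342071533) [[0.42, 0.3097, 0.01], [0.4727, 0.3066, 0.01], [0.4646, 0.1945, 0.01], [0.4124, 0.1979, 0.01]] [[0.44242172 0.25179354 0.01      ]]
```

View pics/crop.png

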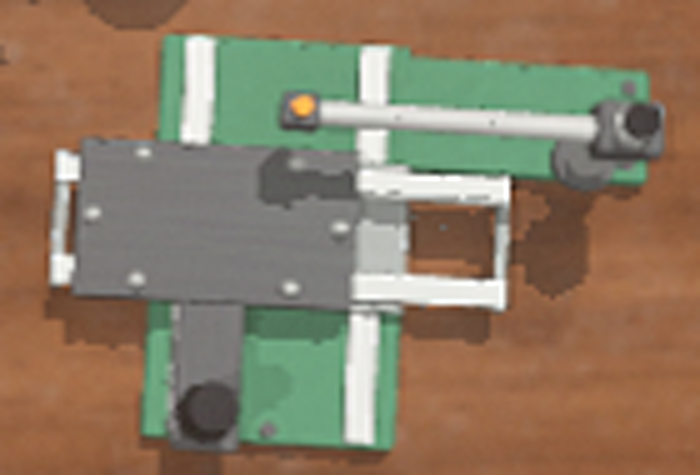

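```bash
python3 - <<'E'
from h import *
a=cam('top')
f=lambda P:(np.array(P,float)+.5)/5+[250,120]-.5
pins=ray(a,f([(143,152),(92,212),(136,278),(290,287),(340,228),(296,162)]),.050)[:,:2]
mod=np.array([(31.5,38),(0,61.5),(-31.5,38),(-31.5,-38),(0,-61.5),(31.5,-38)])/1e3
c=pins.mean(0);Rr,_=R.align_vectors(np.c_[pins-c,np.zeros(6)],np.c_[mod,np.zeros(6)])
M=Rr.as_matrix()[:2,:2];print('nest',c,'yaw',Rr.as_rotvec()[2],'res',((pins-c)-mod@M.T).round(4).tolist())
print('knob meas',ray(a,f([(207,408)]),.101),'pred',c+M@[-.095,0])
print('base corners',ray(a,f([(165,33),(140,435),(395,448),(648,70)]),.014).round(4).tolist())
print('orange',ray(a,f([(302,104)]),.106))
w=ray(a,[(144.7,219.8),(174.4,222.5)],.0105);print('dots',w)
d=(w[0]-w[1])[:2];mv=np.array([3,78]);print('plate yaw',np.arctan2(d[1],d[0])-np.arctan2(78,3))
yaw=np.arctan2(d[1],d[0])-np.arctan2(78,3)
cc,s=np.cos(yaw),np.sin(yaw);print('plate ctr',w.mean(0)[:2]-np.array([[cc,-s],[s,cc]])@[.0115,-.001])
E
```

```text
nest [ 0.5881681  -0.09416987] yaw -0.08894121232333631 res [[0.0001, 0.0001], [0.0, -0.0001], [0.0001, -0.0003], [0.0004, -0.0002], [-0.0003, 0.0003], [-0.0002, 0.0002]]
knob meas [[ 0.49306289 -0.08346528  0.101     ]] pred [ 0.49354361 -0.08573159]
base corners [[0.6922, -0.0735, 0.014], [0.4839, -0.0545, 0.014], [0.4739, -0.1842, 0.014], [0.6666, -0.3244, 0.014]]
orange [[ 0.63305793 -0.13178751  0.106     ]]
dots [[0.45798291 0.29076615 0.0105    ]
 [0.44946049 0.21228034 0.0105    ]]
plate yaw -0.06971917973604924
plate ctr [0.4423193  0.25332194]
```

```bash
cat >> h.py <<'E'
def plan(pos,yaw,n,jaw=1,dmax=62):
    """print n rows moving the TCP straight to pos with tool down, tool y at world yaw"""
    o=bot.get_obs();p=np.array(o['eef_pos']);Q=R.from_quat(np.roll(o['tool_rot'],-1))
    ey=np.array([np.cos(yaw),np.sin(yaw),0]);ez=np.array([0,0,-1.]);T=R.from_matrix(np.c_[np.cross(ey,ez),ey,ez])
    rv=(Q.inv()*T).as_rotvec();d=(np.array(pos)-p)*1000
    if n is None: n=int(max(np.ceil(np.linalg.norm(d)/dmax),np.ceil(np.linalg.norm(rv)/.18),1))
    print('n',n,'step',np.linalg.norm(d)/n,'rot/row',np.linalg.norm(rv)/n)
    for i in range(n):
        s=(Q*R.from_rotvec(rv*i/n)).inv().apply(d/n)
        print(jaw,*s.round(1),*(rv/n).round(3),sep=', ',end=',\n')
def st():
    o=bot.get_obs();Q=R.from_quat(np.roll(o['tool_rot'],-1)).as_matrix()
    print('t',round(o['t'],2),'pos',np.round(o['eef_pos'],4),'yaw',round(np.arctan2(Q[1,1],Q[0,1]),4),'z',Q[:,2].round(3),'F',np.round(o['contact_force'],1),'w',round(o['gripper_width'],3))
E
python3 -c "
from h import *
plan((.4933,-.0845,.19),-.09,13,.4)"
```

```text
n 13 step 58.2246761787414 rot/row 0.09900155481773755
0.4, -37.7, -44.1, 4.9, -0.0, 0.0, 0.099,
0.4, -41.9, -40.2, 4.9, -0.0, 0.0, 0.099,
0.4, -45.6, -35.8, 4.9, -0.0, 0.0, 0.099,
0.4, -49.0, -31.1, 4.9, -0.0, 0.0, 0.099,
0.4, -51.8, -26.1, 4.9, -0.0, 0.0, 0.099,
0.4, -54.1, -20.9, 4.9, -0.0, 0.0, 0.099,
0.4, -55.9, -15.5, 4.9, -0.0, 0.0, 0.099,
0.4, -57.2, -9.8, 4.9, -0.0, 0.0, 0.099,
0.4, -57.9, -4.1, 4.9, -0.0, 0.0, 0.099,
0.4, -58.0, 1.6, 4.8, -0.0, 0.0, 0.099,
0.4, -57.6, 7.3, 4.8, -0.0, 0.0, 0.099,
0.4, -56.6, 13.0, 4.8, -0.0, 0.0, 0.099,
0.4, -55.0, 18.5, 4.8, -0.0, 0.0, 0.099,
```

>>> {"api": "drive_tool", "payload": {
  "series": [0.4,-38,-44,5,0,0,0.1,0.4,-42,-40,5,0,0,0.1,0.4,-46,-36,5,0,0,0.1,0.4,-49,-31,5,0,0,0.1,0.4,-52,-26,5,0,0,0.1,0.4,-54,-21,5,0,0,0.1,0.4,-56,-15,5,0,0,0.1,0.4,-57,-10,5,0,0,0.1,0.4,-58,-4,5,0,0,0.1,0.4,-58,2,5,0,0,0.1,0.4,-57,7,5,0,0,0.1,0.4,-56,13,5,0,0,0.1],
  "force": 40
}}

```text
t: 1.8
eef_pos: [0.4726, -0.0312, 0.1935]
tool_rot: [0.0, 0.709, 0.705, 0.001]
contact_force: [1.6, 1.4, 0.3]
gripper_width: 0.699
```

>>> {"api": "drive_tool", "payload": {
  "series": [0.4,-55,18,5,0,0,0.1,0.4,0,0,0,0,0,0,0.4,0,0,0,0,0,0]
}}

```text
t: 2.17
eef_pos: [0.4896, -0.0841, 0.1881]
tool_rot: [-0.0, 0.742, 0.67, -0.0]
contact_force: [0.8, 0.7, -0.5]
gripper_width: 0.7
```

```bash
python3 - <<'E'
from h import *
st();w=cam('wrist','w1.png')
plan((.4933,-.0845,.085),-.09,4,.4)
print(proj(w,[(.4933,-.0845,.101)]))
E
```

```text
t 2.17 pos [ 0.4896 -0.0841  0.1881] yaw -0.1026 z [-0.001  0.    -1.   ] F [ 0.8  0.7 -0.5] w 0.7
n 4 step 25.810027827392688 rot/row 0.002748140561534853
0.4, -0.2, 1.0, 25.8, -0.0, -0.0, -0.003,
0.4, -0.2, 1.0, 25.8, -0.0, -0.0, -0.003,
0.4, -0.2, 1.0, 25.8, -0.0, -0.0, -0.003,
0.4, -0.2, 1.0, 25.8, -0.0, -0.0, -0.003,
[[254.33567681 209.1127294 ]]
```

View pics/w1.png

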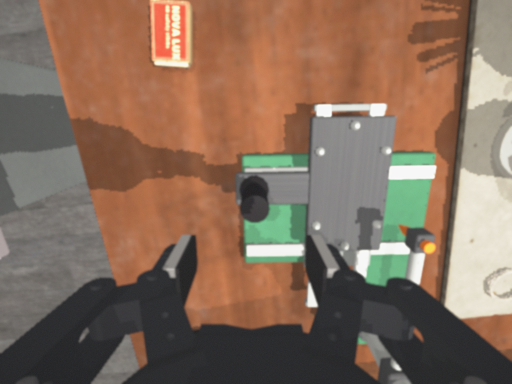

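The wrist view shows the knob top at about (254,206), matching the predicted (254,209). I'll descend and grip.

>>> {"api": "drive_tool", "payload": {
  "series": [0.4,0,1,26,0,0,-0.003,0.4,0,1,26,0,0,-0.003,0.4,0,1,26,0,0,-0.003,0.4,-1,1,25,0,0,-0.003,-1,0,0,0,0,0,0,-1,0,0,0,0,0,0,-1,0,0,0,0,0,0,-1,0,0,0,0,0,0,-1,0,0,0,0,0,0],
  "force": 40
}}

```text
t: 3.35
eef_pos: [0.4942, -0.0857, 0.0861]
tool_rot: [0.0, 0.738, 0.674, 0.001]
contact_force: [-2.2, 2.4, 6.2]
gripper_width: 0.266
```

>>> {"api": "drive_tool", "payload": {
  "series": [-1,0,-8,0,0,0,0,-1,0,-10,0,0,0,0,-1,0,-10,0,0,0,0,-1,0,-10,0,0,0,0,-1,0,-10,0,0,0,0,-1,0,-5,0,0,0,0,-1,0,0,0,0,0,0,-1,0,0,0,0,0,0]
}}

```text
t: 4.35
eef_pos: [0.4404, -0.0813, 0.086]
tool_rot: [-0.0, 0.739, 0.674, 0.0]
contact_force: [-0.7, 2.3, 12.0]
gripper_width: 0.269
```

```bash
python3 -c "
from h import *
st()"
```

```text
t 4.35 pos [ 0.4404 -0.0813  0.086 ] yaw -0.0915 z [ 0.     0.001 -1.   ] F [-0.7  2.3 12. ] w 0.269
```

>>> {"api": "drive_tool", "payload": {
  "series": [-1,0,-4,0,0,0,0,-1,0,-3,0,0,0,0,-1,0,-2,0,0,0,0,-1,0,0,0,0,0,0,-1,0,0,0,0,0,0]
}}

```text
t: 4.97
eef_pos: [0.4322, -0.0806, 0.086]
tool_rot: [0.001, 0.739, 0.674, 0.001]
contact_force: [1.1, 2.1, 9.0]
gripper_width: 0.267
```

>>> {"api": "drive_tool", "payload": {
  "series": [-1,0,-2,0,0,0,0,-1,0,-2,0,0,0,0,-1,0,0,0,0,0,0,-1,0,0,0,0,0,0]
}}

```text
t: 5.48
eef_pos: [0.4299, -0.0804, 0.0861]
tool_rot: [0.002, 0.739, 0.674, 0.001]
contact_force: [5.9, 1.7, 1.5]
gripper_width: 0.273
```

>>> {"api": "drive_tool", "payload": {
  "series": [0.4,0,1,0,0,0,0,0.4,0,1,0,0,0,0,0.4,0,0,0,0,0,0,0.4,0,0,-40,0,0,0,0.4,0,0,-50,0,0,0]
}}

```text
t: 6.1
eef_pos: [0.4286, -0.0804, 0.1754]
tool_rot: [-0.001, 0.739, 0.674, -0.002]
contact_force: [1.2, 0.1, 0.3]
gripper_width: 0.695
```

```bash
python3 -c "
from h import *
st();plan((.4423,.2533,.16),-.07,7,.7)"
```

```text
t 6.1 pos [ 0.4286 -0.0804  0.1754] yaw -0.0914 z [-0.004 -0.001 -1.   ] F [1.2 0.1 0.3] w 0.695
n 7 step 47.76010625344646 rot/row 0.003111326435627356
0.7, 47.7, -2.4, 2.1, -0.001, 0.0, -0.003,
0.7, 47.7, -2.3, 2.2, -0.001, 0.0, -0.003,
0.7, 47.7, -2.1, 2.2, -0.001, 0.0, -0.003,
0.7, 47.7, -2.0, 2.2, -0.001, 0.0, -0.003,
0.7, 47.7, -1.8, 2.2, -0.001, 0.0, -0.003,
0.7, 47.7, -1.7, 2.2, -0.001, 0.0, -0.003,
0.7, 47.7, -1.5, 2.2, -0.001, 0.0, -0.003,
```

>>> {"api": "drive_tool", "payload": {
  "series": [0.7,48,-2,2,0,0,-0.003,0.7,48,-2,2,0,0,-0.003,0.7,48,-2,2,0,0,-0.003,0.7,48,-2,2,0,0,-0.003,0.7,48,-2,2,0,0,-0.003,0.7,48,-2,2,0,0,-0.003,0.7,46,-2,2,0,0,-0.003,0.7,0,0,0,0,0,0,0.7,0,0,0,0,0,0]
}}

```text
t: 7.22
eef_pos: [0.443, 0.2528, 0.1609]
tool_rot: [0.0, 0.732, 0.682, -0.001]
contact_force: [0.2, -1.5, 0.5]
gripper_width: 0.851
```

```bash
python3 - <<'E'
from h import *
st();w=cam('wrist','w2.png');t=cam('top','t2.png')
P=np.array([(13,38,10.5),(-14,3,10.5),(10,-40,10.5)])/1e3
P=R.from_rotvec([0,0,-.07]).apply(P)+[.4423,.2533,0]
print(proj(w,P))
for lo,hi in [((0,150,100),(6,255,255)),((105,100,80),(128,255,255)),((0,0,190),(180,50,255))]: print(blobs(w,lo,hi,60)[:6])
E
```

```text
t 7.22 pos [0.443  0.2528 0.1609] yaw -0.0704 z [-0.001 -0.001 -1.   ] F [ 0.2 -1.5  0.5] w 0.851
[[262.488997   150.29513526]
 [235.37678331 185.05699064]
 [258.74649736 224.56649275]]
[(140, [257, 142, 13, 14], [263.1, 148.3]), (548, [401, 227, 15, 52], [408.6, 253.0]), (503, [372, 228, 18, 51], [379.3, 252.9])]
[]
[(844, [385, 164, 24, 66], [398.3, 200.3]), (246, [227, 175, 18, 17], [235.6, 183.2]), (82, [251, 216, 17, 15], [259.2, 223.2]), (518, [495, 239, 17, 77], [505.8, 282.9]), (1825, [0, 273, 39, 72], [14.9, 304.2])]
```

View pics/w2.png

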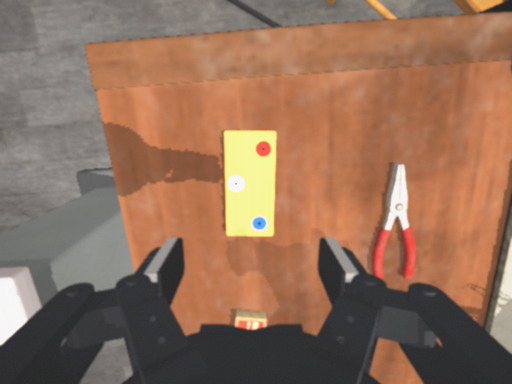

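The wrist view shows the plate centred at about (250,184), with its dots within 2 px of prediction. The matchbox and pliers are clear of the fingers. I'll lower with the jaws partly closed.

>>> {"api": "drive_tool", "payload": {
  "series": [0.5,2,-1,40,0,0,0,0.5,0,0,40,0,0,0,0.5,0,0,30,0,0,0,0.5,0,0,20,0,0,0,0.35,0,0,4,0,0,0,0.35,0,0,0,0,0,0,0.35,0,0,0,0,0,0],
  "force": 30
}}

```text
t: 8.2
eef_pos: [0.4432, 0.256, 0.0282]
tool_rot: [0.0, 0.732, 0.682, 0.001]
contact_force: [0.1, -0.0, -0.1]
gripper_width: 0.672
```

```bash
python3 - <<'E'
from h import *
st();b=cam('scene')
cv2.imwrite('pics/s3.png',cv2.resize(b['pixels'][110:200,120:240],None,fx=5,fy=5,interpolation=cv2.INTER_CUBIC))
E
```

```text
t 8.2 pos [0.4432 0.256  0.0282] yaw -0.0704 z [ 0.001  0.001 -1.   ] F [ 0.1 -0.  -0.1] w 0.672
```

View pics/s3.png

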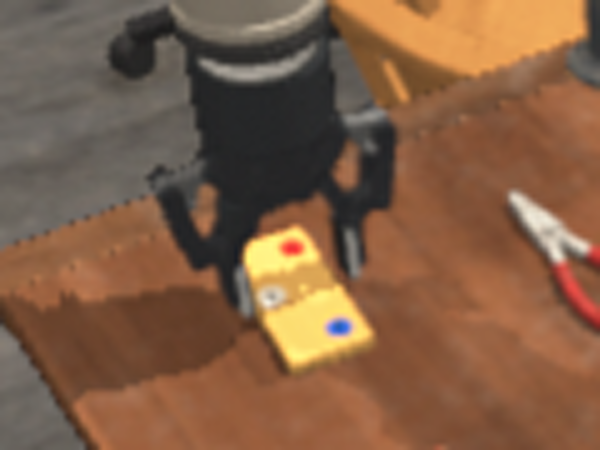

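The fingers straddle the plate at its middle. I'll probe down for the table.

>>> {"api": "drive_tool", "payload": {
  "series": [0.35,0,0,3,0,0,0,0.35,0,0,2,0,0,0,0.35,0,0,0,0,0,0]
}}

```text
t: 8.62
eef_pos: [0.4424, 0.2559, 0.0221]
tool_rot: [-0.0, 0.731, 0.682, -0.0]
contact_force: [-0.6, -0.3, -0.6]
gripper_width: 0.673
```

>>> {"api": "drive_tool", "payload": {
  "series": [0.35,0,0,2,0,0,0,0.35,0,0,0,0,0,0]
}}

```text
t: 8.88
eef_pos: [0.4425, 0.2558, 0.0201]
tool_rot: [-0.0, 0.731, 0.682, -0.0]
contact_force: [1.0, -1.2, 0.6]
gripper_width: 0.674
```

>>> {"api": "drive_tool", "payload": {
  "series": [0.35,0,0,2,0,0,0,0.35,0,0,0,0,0,0]
}}

```text
t: 9.12
eef_pos: [0.4425, 0.2558, 0.0181]
tool_rot: [-0.0, 0.731, 0.682, -0.0]
contact_force: [-0.1, -0.2, -0.3]
gripper_width: 0.673
```

>>> {"api": "drive_tool", "payload": {
  "series": [-1,0,0,0,0,0,0,-1,0,0,0,0,0,0,-1,0,0,0,0,0,0,-1,0,0,0,0,0,0],
  "force": 60
}}

```text
t: 9.62
eef_pos: [0.4436, 0.2563, 0.0195]
tool_rot: [0.0, 0.732, 0.682, 0.001]
contact_force: [0.3, 0.4, 11.4]
gripper_width: 0.564
```

>>> {"api": "drive_tool", "payload": {
  "series": [-1,0,0,-20,0,0,0,-1,0,0,-40,0,0,0,-1,0,0,-40,0,0,0,-1,0,0,0,0,0,0]
}}

```text
t: 10.12
eef_pos: [0.444, 0.2569, 0.1206]
tool_rot: [0.0, 0.731, 0.682, 0.003]
contact_force: [-0.1, 0.6, -2.4]
gripper_width: 0.563
```

```bash
python3 - <<'E'
from h import *
st();w=cam('wrist','w4.png');t=cam('top','t4.png')
for lo,hi in [((0,150,100),(6,255,255)),((105,100,80),(128,255,255)),((18,90,120),(35,255,255))]: print(blobs(w,lo,hi,30)[:6])
cv2.imwrite('pics/c4.png',np.hstack([cv2.resize(w['pixels'],(400,300)),cv2.resize(t['pixels'][120:225,250:390],(400,300),interpolation=cv2.INTER_CUBIC)]))
E
```

```text
t 10.12 pos [0.444  0.2569 0.1206] yaw -0.0701 z [ 0.004  0.004 -1.   ] F [-0.1  0.6 -2.4] w 0.563
[(681, [263, 175, 30, 30], [277.6, 189.5]), (343, [389, 249, 19, 31], [397.8, 264.1]), (655, [420, 248, 17, 56], [428.9, 275.3])]
[(316, [255, 312, 26, 17], [267.2, 319.5])]
[(14064, [199, 154, 105, 175], [250.6, 235.9])]
```

View pics/c4.png

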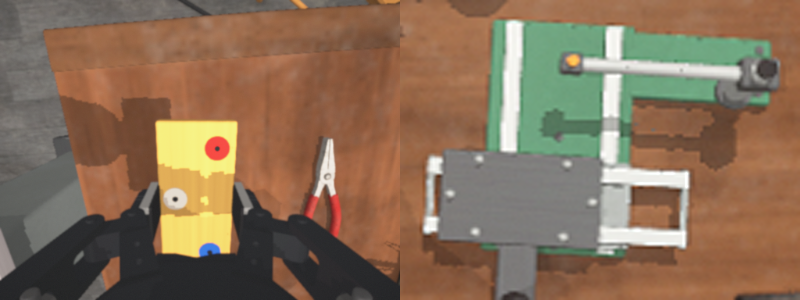

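Left half: the plate is held level, with the red dot at wrist pixel (278,190) and white at (224,255). Right half: the carrier is fully forward and clear of the pointer.

```bash
cat > m.py <<'E'
from h import *
def nestfit(a,px,z=.05):
    mod=np.array([(31.5,38),(0,61.5),(-31.5,38),(-31.5,-38),(0,-61.5),(31.5,-38)])/1e3
    pins=ray(a,px,z)[:,:2];c=pins.mean(0)
    Rr,_=R.align_vectors(np.c_[pins-c,np.zeros(6)],np.c_[mod,np.zeros(6)])
    M=Rr.as_matrix()[:2,:2];print('nest',c.round(4),'yaw',Rr.as_rotvec()[2].round(4),'res',np.abs((pins-c)-mod@M.T).max().round(4))
def platefit(w,px,marks,z):
    mod={'r':(13,38),'w':(-14,3),'b':(10,-40)};m=np.array([mod[k] for k in marks])/1e3
    P=ray(w,px,z)[:,:2];A=np.c_[P-P.mean(0),np.zeros(len(P))];B=np.c_[m-m.mean(0),np.zeros(len(P))]
    Rr,_=R.align_vectors(A,B);c=P.mean(0)-Rr.as_matrix()[:2,:2]@m.mean(0)
    print('plate',c.round(4),'yaw',Rr.as_rotvec()[2].round(4),'dist err',(np.linalg.norm(P[0]-P[1])-np.linalg.norm(m[0]-m[1])).round(4));return c
E
python3 - <<'E'
from m import *
t=cam('top');w=cam('wrist')
px=(np.array([(79,159),(50,194),(74,237),(162,237),(192,202),(167,164)],float)+.5)/[400/140,300/105]+[250,120]-.5
nestfit(t,px)
print([x for x in blobs(w,(0,0,185),(180,60,255),60) if x[2][0]<300 and x[2][1]>200])
for z in (.1055,.1115): platefit(w,[(277.6,189.5),(224,254.7)],'rw',z)
st()
E
```

```text
nest [ 0.5246 -0.0899] yaw -0.0767 res 0.0033
[(587, [210, 241, 29, 27], [223.9, 253.9])]
plate [0.4231 0.2705] yaw 0.0 dist err 0.0012
plate [0.4427 0.2559] yaw -0.0653 dist err -0.0009
t 10.32 pos [0.4415 0.2554 0.117 ] yaw -0.0698 z [-0.002 -0.002 -1.   ] F [ 0.1 -0.7 -2.1] w 0.566m.py:10: UserWarning: Optimal rotation is not uniquely or poorly defined for the given sets of vectors.
  Rr,_=R.align_vectors(A,B);c=P.mean(0)-Rr.as_matrix()[:2,:2]@m.mean(0)
```

```bash
python3 - <<'E'
from m import *
t=cam('top');g=cv2.cvtColor(t['pixels'],cv2.COLOR_BGR2GRAY).astype(float)
mod=np.array([(31.5,38,0),(0,61.5,0),(-31.5,38,0),(-31.5,-38,0),(0,-61.5,0),(31.5,-38,0)])/1e3
pp=proj(t,R.from_rotvec([0,0,-.09]).apply(mod)+[.5246,-.0895,.05]);out=[]
for u,v in pp:
    u0,v0=int(round(u)),int(round(v));s=g[v0-4:v0+5,u0-4:u0+5];b=np.median(s)
    k=np.where((s>b+15),s-b,0);yy,xx=np.mgrid[v0-4:v0+5,u0-4:u0+5]
    out.append(((k*xx).sum()/k.sum(),(k*yy).sum()/k.sum()))
print((np.array(out)-pp).round(1).tolist());nestfit(t,out)
plan((.5250,-.0892,.117),-.09,7,-1)
E
```

```text
[[0.2, -0.6], [0.3, -0.5], [0.5, -0.4], [0.2, -0.8], [2.6, -0.0], [0.3, -1.5]]
nest [ 0.5261 -0.0912] yaw -0.0847 res 0.0047
n 7 step 50.640903096820075 rot/row 0.0028914735390849202
-1, -48.3, 15.3, 0.1, -0.0, 0.0, 0.003,
-1, -48.2, 15.5, 0.0, -0.0, 0.0, 0.003,
-1, -48.2, 15.6, 0.0, -0.0, 0.0, 0.003,
-1, -48.1, 15.7, 0.0, -0.0, 0.0, 0.003,
-1, -48.1, 15.9, 0.0, -0.0, 0.0, 0.003,
-1, -48.0, 16.0, 0.0, -0.0, 0.0, 0.003,
-1, -48.0, 16.2, 0.0, -0.0, 0.0, 0.003,
```

>>> {"api": "drive_tool", "payload": {
  "series": [-1,-48,15,0,0,0,0.003,-1,-48,15.5,0,0,0,0.003,-1,-48,15.5,0,0,0,0.003,-1,-48,16,0,0,0,0.003,-1,-48,16,0,0,0,0.003,-1,-48,16,0,0,0,0.003,-1,-48,16,0,0,0,0.003,-1,0,0,0,0,0,0,-1,0,0,0,0,0,0,-1,0,0,0,0,0,0]
}}

```text
t: 11.62
eef_pos: [0.5252, -0.0861, 0.1176]
tool_rot: [-0.001, 0.738, 0.675, -0.0]
contact_force: [-0.3, 0.1, -2.7]
gripper_width: 0.564
```

```bash
python3 - <<'E'
from m import *
st();w=cam('wrist','w5.png')
cv2.imwrite('pics/w5c.png',cv2.resize(w['pixels'][80:340,130:410],None,fx=2.3,fy=2.3,interpolation=cv2.INTER_CUBIC))
print([x for x in blobs(w,(0,0,185),(180,60,255),60)],blobs(w,(0,150,100),(6,255,255),30))
E
```

```text
t 11.62 pos [ 0.5252 -0.0861  0.1176] yaw -0.0887 z [-0.002  0.001 -1.   ] F [-0.3  0.1 -2.7] w 0.564
[(939, [492, 42, 20, 70], [503.3, 81.0]), (174, [79, 44, 43, 7], [100.3, 46.9]), (956, [204, 104, 94, 17], [250.7, 110.8]), (2331, [304, 185, 144, 18], [375.3, 193.4]), (6227, [460, 189, 52, 174], [489.7, 273.6]), (484, [211, 241, 28, 27], [225.2, 252.7])] [(1101, [74, 0, 43, 41], [93.9, 19.1]), (686, [263, 175, 30, 30], [277.6, 189.5])]
```

View pics/w5c.png

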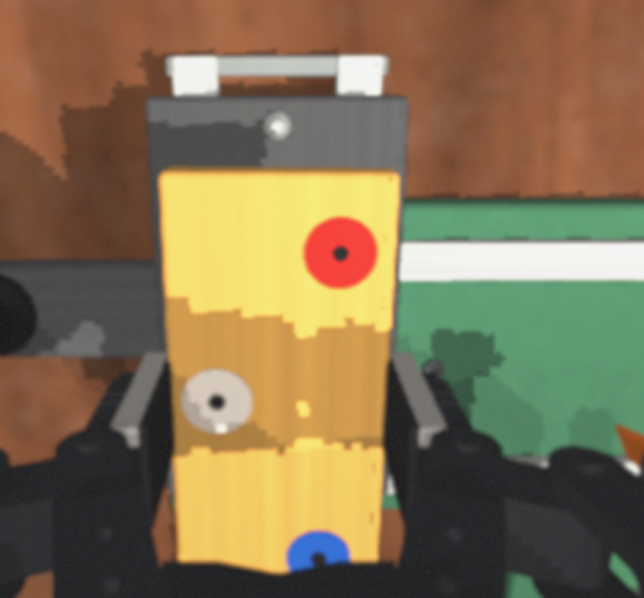

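The view shows the plate over the carrier, with the far pin at crop (278,125) and the carrier's end corners at (148,98) and (408,98).

```bash
python3 - <<'E'
from m import *
w=cam('wrist');f=lambda P:(np.array(P,float)+.5)/2.3+[130,80]-.5
yx=np.array([np.sin(.09),np.cos(.09)])
c=ray(w,f([(148,98),(408,98)]),.042)[:,:2];print('corner dist',np.linalg.norm(c[0]-c[1]),'dir',c[1]-c[0],'nest by corners',c.mean(0)-.07*yx)
print('nest by pin',ray(w,f([(278,125)]),.05)[0,:2]-.0615*yx)
p=platefit(w,[(277.6,189.5),(225.2,254)],'rw',.1086);st()
E
```

```text
corner dist 0.0778405503999422 dir [ 0.07753901 -0.00684497] nest by corners [ 0.52569558 -0.08906181]
nest by pin [ 0.52583318 -0.08798756]
plate [ 0.5076 -0.0697] yaw 0.0 dist err -0.0004
t 11.72 pos [ 0.5255 -0.0863  0.118 ] yaw -0.0888 z [-0.001  0.001 -1.   ] F [ 0.  -0.6 -2.3] w 0.565m.py:10: UserWarning: Optimal rotation is not uniquely or poorly defined for the given sets of vectors.
  Rr,_=R.align_vectors(A,B);c=P.mean(0)-Rr.as_matrix()[:2,:2]@m.mean(0)
```

```bash
python3 - <<'E'
from m import *
w=cam('wrist');P=ray(w,[(277.6,189.5),(225.2,253.8)],.1086)[:,:2]
m=np.array([(13,38),(-14,3)])/1e3;d=P[0]-P[1];e=m[0]-m[1]
y=np.arctan2(d[1],d[0])-np.arctan2(e[1],e[0]);M=R.from_rotvec([0,0,y]).as_matrix()[:2,:2]
print(y,P.mean(0)-M@m.mean(0));st();f=lambda P:(np.array(P,float)+.5)/2.3+[130,80]-.5
# plate far end corners at top
c=ray(w,f([(160,173),(402,173)]),.1081)[:,:2];print('by corners',np.linalg.norm(c[0]-c[1]),c.mean(0)-.055*np.array([np.sin(.09),np.cos(.09)]))
E
```

```text
-0.08038846699714963 [ 0.5268725  -0.08716024]
t 11.78 pos [ 0.5256 -0.0865  0.1181] yaw -0.089 z [-0.  0. -1.] F [-0.4 -0.1 -2.7] w 0.563
by corners 0.049653485487865266 [ 0.52676038 -0.08748942]
```

>>> {"api": "drive_tool", "payload": {
  "series": [-1,-1.5,-1,16,0,0,0,-1,0,0,16,0,0,0,-1,0,0,10,0,0,0,-1,0,0,5,0,0,0,-1,0,0,0,0,0,0,-1,0,0,0,0,0,0]
}}

```text
t: 12.52
eef_pos: [0.5249, -0.0893, 0.0716]
tool_rot: [0.0, 0.739, 0.674, 0.0]
contact_force: [0.5, 0.0, -2.7]
gripper_width: 0.564
```

```bash
python3 -c "
from m import *
st();w=cam('wrist','w6.png')
cv2.imwrite('pics/w6c.png',cv2.resize(w['pixels'][80:340,130:410],None,fx=2.3,fy=2.3,interpolation=cv2.INTER_CUBIC))"
```

```text
t 12.53 pos [ 0.5249 -0.0893  0.0716] yaw -0.0911 z [ 0.001 -0.    -1.   ] F [ 0.5  0.  -2.7] w 0.564
```

View pics/w6c.png

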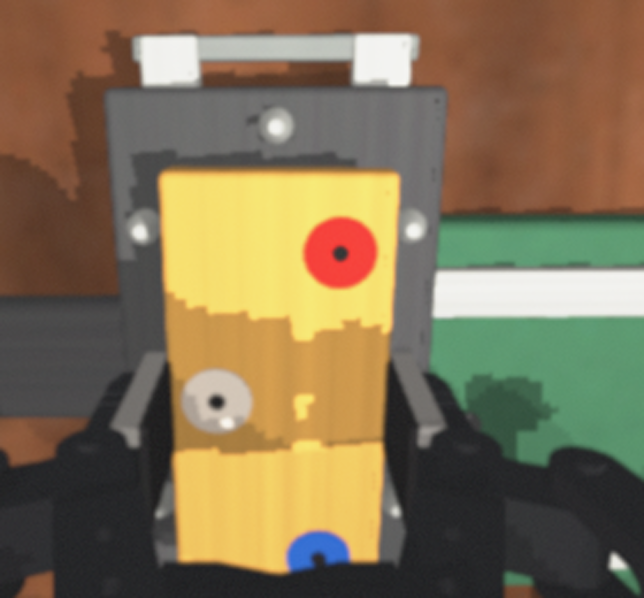

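Three pins are visible at crop (142,228), (413,228) and (277,125), and the plate lies nearly centred between them.

```bash
python3 - <<'E'
from m import *
w=cam('wrist');f=lambda P:(np.array(P,float)+.5)/2.3+[130,80]-.5
M=R.from_rotvec([0,0,-.09]).as_matrix()[:2,:2]
for z in (.048,.05):
    P=ray(w,f([(142,228),(413,228),(277,126)]),z)[:,:2];n=P-(M@(np.array([(-31.5,38),(31.5,38),(0,61.5)]).T/1e3)).T;print('nest',n.round(4).tolist(),n.mean(0))
P=ray(w,f([(340,254),(217,402)]),.0626)[:,:2];n=P-(M@(np.array([(13,38),(-14,3)]).T/1e3)).T;print('plate',n.tolist(),n.mean(0));st()
E
```

```text
nest [[0.5258, -0.0881], [0.5258, -0.0881], [0.5257, -0.0884]] [ 0.52576535 -0.08820746]
nest [[0.5263, -0.0877], [0.5254, -0.0876], [0.5257, -0.0883]] [ 0.52579934 -0.08785748]
plate [[0.5258131831355228, -0.09041680425404619], [0.525858534119136, -0.09020999266427204]] [ 0.52583586 -0.0903134 ]
t 12.62 pos [ 0.5249 -0.0892  0.0717] yaw -0.091 z [ 0.001  0.    -1.   ] F [ 0.2  0.2 -3.1] w 0.562
```

>>> {"api": "drive_tool", "payload": {
  "series": [-1,1.8,0,3,0,0,0,-1,0,0,3,0,0,0,-1,0,0,2,0,0,0,-1,0,0,1,0,0,0,-1,0,0,0,0,0,0,-1,0,0,0,0,0,0]
}}

```text
t: 13.38
eef_pos: [0.5248, -0.0874, 0.0623]
tool_rot: [0.0, 0.739, 0.674, 0.0]
contact_force: [-0.1, -0.0, -2.7]
gripper_width: 0.567
```

>>> {"api": "drive_tool", "payload": {
  "series": [-1,0,0,0.8,0,0,0,-1,0,0,0,0,0,0,0.35,0,0,0,0,0,0,0.35,0,0,0,0,0,0,0.35,0,0,0,0,0,0,0.35,0,0,-30,0,0,0,0.35,0,0,-40,0,0,0,0.35,0,0,-15,0,0,0,0.35,0,0,0,0,0,0]
}}

```text
t: 14.5
eef_pos: [0.5253, -0.0872, 0.1471]
tool_rot: [0.001, 0.738, 0.674, 0.001]
contact_force: [-0.1, -0.5, -0.2]
gripper_width: 0.677
```

```bash
python3 - <<'E'
from m import *
st();w=cam('wrist','w7.png');t=cam('top','t7.png')
cv2.imwrite('pics/w7c.png',cv2.resize(w['pixels'][60:360,100:480],None,fx=2,fy=2,interpolation=cv2.INTER_CUBIC))
E
```

```text
t 14.5 pos [ 0.5253 -0.0872  0.1471] yaw -0.0908 z [ 0.002  0.    -1.   ] F [-0.1 -0.5 -0.2] w 0.677
```

View pics/w7c.png

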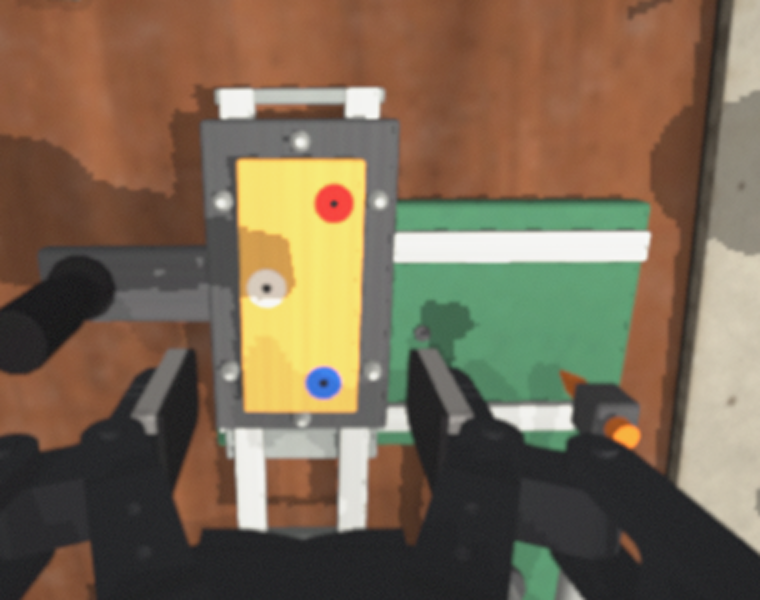

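The plate sits between all six pins. The dots are at crop red (333,203), white (266,288) and blue (323,383), and the orange tip is at (563,373).

```bash
python3 - <<'E'
from m import *
w=cam('wrist');f=lambda P:(np.array(P,float)+.5)/2+[100,60]-.5
M=R.from_rotvec([0,0,-.09]).as_matrix()[:2,:2]
tip=ray(w,f([(562,372)]),.057)[0,:2]
D=ray(w,f([(333.5,203.5),(266.5,288),(323.5,383)]),.0525)[:,:2]
print('tip',tip,'dots',D.round(4).tolist());print('moves fixture xy',((tip-D)@M*1e3).round(1).tolist())
pins=ray(w,f([(380,202),(301,142),(223,202),(230,371),(303,419),(373,371)]),.049)[:,:2]
nc=pins.mean(0);print('nest',nc,'plate in nest',((D-(M@(np.array([(13,38),(-14,3),(10,-40)]).T/1e3)).T-nc)@M*1e3).round(1).tolist(),'tip-nest',((tip-nc)@M*1e3).round(1))
st();plan((.4305,-.0795,.147),-.09,3,.4)
E
```

```text
tip [ 0.63016941 -0.12967539] dots [[0.5404, -0.0513], [0.5107, -0.0833], [0.5304, -0.1281]]
moves fixture xy [[96.5, -70.0], [123.2, -35.4], [99.5, 7.4]]
nest [ 0.52473755 -0.08681134] plate in nest [[-0.6, -1.2], [-0.3, -0.8], [-0.7, -0.6]] tip-nest [108.9 -33.2]
t 14.65 pos [ 0.5239 -0.0871  0.1453] yaw -0.0908 z [-0.002  0.    -1.   ] F [ 0.3  0.1 -0.2] w 0.674
n 3 step 31.231085849337557 rot/row 0.0007472143268627121
0.4, -0.3, -31.2, -0.5, -0.001, 0.0, -0.0,
0.4, -0.3, -31.2, -0.5, -0.001, 0.0, -0.0,
0.4, -0.3, -31.2, -0.6, -0.001, 0.0, -0.0,
```

>>> {"api": "drive_tool", "payload": {
  "series": [0.4,0,-31,0,0,0,0,0.4,0,-31,0,0,0,0,0.4,-1,-31,0,0,0,0,0.4,0,0,0,0,0,0,0.4,0,0,0,0,0,0]
}}

```text
t: 15.28
eef_pos: [0.4326, -0.0798, 0.1462]
tool_rot: [0.0, 0.738, 0.674, -0.0]
contact_force: [-0.1, -0.1, 0.0]
gripper_width: 0.702
```

```bash
python3 -c "
from m import *
st();plan((.4303,-.0797,.086),-.09,3,.4)"
```

```text
t 15.28 pos [ 0.4326 -0.0798  0.1462] yaw -0.0907 z [ 0. -0. -1.] F [-0.1 -0.1  0. ] w 0.702
n 3 step 20.07766580357366 rot/row 0.00025547819582118046
0.4, -0.0, -0.8, 20.1, 0.0, 0.0, -0.0,
0.4, -0.0, -0.8, 20.1, 0.0, 0.0, -0.0,
0.4, -0.0, -0.8, 20.1, 0.0, 0.0, -0.0,
```

>>> {"api": "drive_tool", "payload": {
  "series": [0.4,0,-0.8,20,0,0,0,0.4,0,-0.7,20,0,0,0,0.4,0,-0.7,20,0,0,0,0.4,0,0,0,0,0,0,-1,0,0,0,0,0,0,-1,0,0,0,0,0,0,-1,0,0,0,0,0,0,-1,0,0,0,0,0,0,-1,0,0,0,0,0,0,-1,0,0,0,0,0,0],
  "force": 40
}}

```text
t: 16.52
eef_pos: [0.4306, -0.0797, 0.0872]
tool_rot: [0.0, 0.739, 0.674, 0.001]
contact_force: [-0.8, 0.3, 6.2]
gripper_width: 0.268
```

```bash
python3 -c "
from m import *
st()"
```

```text
t 16.52 pos [ 0.4306 -0.0797  0.0872] yaw -0.091 z [ 0.002  0.    -1.   ] F [-0.8  0.3  6.2] w 0.268
```

>>> {"api": "drive_tool", "payload": {
  "series": [-1,-2,3,0,0,0,0,-1,-4.4,6,0,0,0,0,-1,-4.4,6,0,0,0,0,-1,-4.4,6,0,0,0,0,-1,-4.4,6,0,0,0,0,-1,-4.4,6,0,0,0,0,-1,-4.4,6,0,0,0,0,-1,-4.4,6,0,0,0,0,-1,-4.4,6,0,0,0,0,-1,-4.4,6,0,0,0,0,-1,-4.4,6,0,0,0,0,-1,-4.4,6,0,0,0,0]
}}

```text
t: 18.02
eef_pos: [0.4943, -0.1355, 0.0872]
tool_rot: [-0.0, 0.738, 0.674, 0.001]
contact_force: [-2.2, 2.4, 9.0]
gripper_width: 0.269
```

>>> {"api": "drive_tool", "payload": {
  "series": [-1,-4.4,6,0,0,0,0,-1,-4.4,6,0,0,0,0,-1,-4.4,6,0,0,0,0,-1,-4,6,0,0,0,0,-1,-2,3,0,0,0,0,-1,-0.6,1,0,0,0,0,-1,0,0,0,0,0,0,-1,0,0,0,0,0,0]
}}

```text
t: 19.02
eef_pos: [0.5206, -0.158, 0.0873]
tool_rot: [0.0, 0.738, 0.674, 0.001]
contact_force: [-0.4, 1.4, 6.4]
gripper_width: 0.267
```

```bash
python3 - <<'E'
from m import *
st();p=np.array(bot.get_obs()['eef_pos'])[:2]-[.4306,-.0797];M=R.from_rotvec([0,0,-.09]).as_matrix()[:2,:2];print('moved',p@M*1e3)
s=cam('scene','s8.png');t=cam('top','t8.png');w=cam('wrist','w8.png')
c=lambda i,P,k,n:cv2.resize(i['pixels'][P[1]-n:P[1]+n,P[0]-n:P[0]+n],(400,400),interpolation=cv2.INTER_CUBIC)
a=proj(s,[(.6302,-.1297,.057)])[0].round().astype(int);b=proj(t,[(.6302,-.1297,.057)])[0].round().astype(int)
print(a,b);cv2.imwrite('pics/c8.png',np.hstack([c(s,a,0,40),cv2.resize(w['pixels'],(400,400))]))
E
```

```text
t 19.02 pos [ 0.5206 -0.158   0.0873] yaw -0.0907 z [ 0.001  0.001 -1.   ] F [-0.4  1.4  6.4] w 0.267
moved [ 96.63625506 -69.93054667]
[317 213] [307 146]
```

View pics/c8.png

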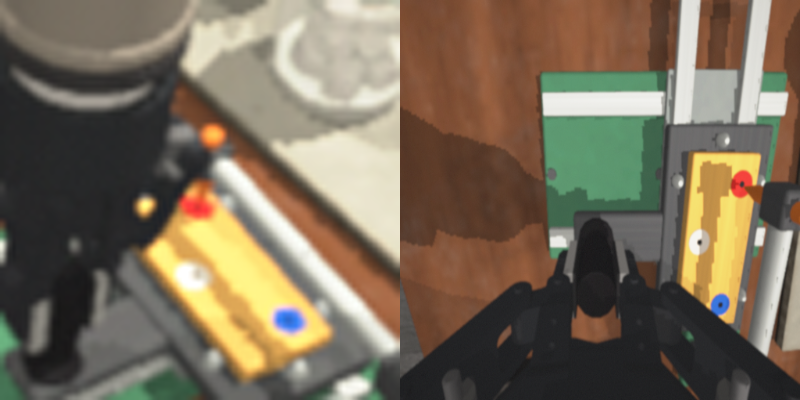

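Left half: the pointer stands over the red dot. Right half: the orange tip at about (745,185) meets the red dot's black centre. Now I'll measure it numerically.

```bash
cat >> m.py <<'E'
def check(w,k):
    """offset tip-dot (fixture x,y mm) in the wrist view; k in r,w,b"""
    h=cv2.cvtColor(w['pixels'],cv2.COLOR_BGR2HSV);M=R.from_rotvec([0,0,-.09]).as_matrix()[:2,:2]
    tp=proj(w,[(.6302,-.1297,.057)])[0]
    rg={'r':((0,150,110),(5,255,255)),'b':((105,100,80),(128,255,255)),'w':((0,0,140),(180,45,255))}[k]
    L=[x for x in blobs(w,*rg,20) if np.hypot(*(np.array(x[2])-tp))<25]
    o=[x for x in blobs(w,(7,150,60),(15,255,255),8) if np.hypot(*(np.array(x[2])-tp))<60]
    print('tip pred px',tp.round(1),'dot',L,'orange',o)
    for x in L:
        D=ray(w,[(x[1][0]+x[1][2]/2-.5,x[1][1]+x[1][3]/2-.5)],.0525)[0,:2];print('tip-dot by pred tip & bbox centre',((np.array([.6302,-.1297])-D)@M*1e3).round(1))
E
python3 - <<'E'
from m import *
w=cam('wrist');check(w,'r');st()
p=w['pixels'][165:190,425:460]
h=cv2.cvtColor(p,cv2.COLOR_BGR2HSV)
for r in range(4,24,2): print(165+r,' '.join(f'{a}' for a in h[r,::2,0]),'|',' '.join(f'{a}' for a in h[r,::2,2]))
E
```

```text
tip pred px [438.4 178.3] dot [(446, [424, 164, 26, 25], [436.2, 175.8])] orange [(9, [479, 154, 5, 4], [480.9, 155.8]), (10, [478, 159, 4, 5], [479.3, 160.9]), (343, [423, 163, 42, 32], [449.8, 182.7])]
tip-dot by pred tip & bbox centre [-1.8 -0.3]
t 19.23 pos [ 0.5206 -0.158   0.0873] yaw -0.0905 z [ 0.001  0.001 -1.   ] F [-0.6  2.2  6.6] w 0.273
169 22 12 1 1 1 1 1 1 1 1 1 1 8 21 24 25 18 23 | 240 238 245 246 245 245 245 245 245 245 245 245 245 246 246 246 227 133
171 13 3 1 1 1 1 1 1 1 1 1 1 3 18 25 24 17 25 | 214 240 244 246 245 245 246 245 245 245 245 245 245 245 246 246 210 135
173 6 1 1 1 1 1 1 1 1 1 1 1 2 16 25 24 16 38 | 170 189 221 246 246 245 223 233 246 245 245 245 245 245 246 245 182 133
175 2 1 1 1 1 0 0 179 1 1 1 1 2 16 25 22 16 30 | 180 185 196 219 229 184 76 106 231 246 245 245 245 246 246 244 161 133
177 1 1 1 1 1 1 90 1 1 2 2 2 3 13 19 16 12 10 | 184 185 196 219 211 112 57 95 224 244 244 243 242 238 236 211 145 141
179 1 1 1 1 1 1 0 2 6 9 10 10 11 12 13 12 11 11 | 183 183 219 246 246 207 130 175 171 154 152 147 145 144 143 137 135 134
181 2 1 1 1 1 1 1 2 6 12 12 12 12 11 12 12 12 12 | 216 221 233 245 246 246 238 233 181 132 129 129 129 128 127 129 128 129
183 6 1 1 1 1 1 1 1 2 6 11 11 12 12 12 12 12 12 | 243 246 246 245 245 244 240 238 232 186 135 130 130 129 128 128 127 127
185 15 2 1 1 1 1 1 1 1 2 8 12 12 11 12 12 12 12 | 243 245 245 245 244 239 238 238 238 235 193 138 132 132 130 130 129 128
187 25 14 5 2 1 1 1 1 5 11 17 16 13 12 12 12 11 12 | 245 243 245 245 244 238 238 238 239 240 239 196 141 133 132 133 131 129
```

Red is within about 1.5 mm. I'll hold there, then move to white (+26, +34.7).

>>> {"api": "drive_tool", "payload": {
  "series": [-1,0,0,0,0,0,0,-1,0,0,0,0,0,0,-1,0,0,0,0,0,0,-1,0,0,0,0,0,0,-1,0,0,0,0,0,0,-1,0,0,0,0,0,0,-1,0,0,0,0,0,0,-1,0,0,0,0,0,0]
}}

```text
t: 20.23
eef_pos: [0.5206, -0.158, 0.0873]
tool_rot: [0.0, 0.738, 0.674, 0.001]
contact_force: [-0.9, 0.9, 6.0]
gripper_width: 0.269
```

>>> {"api": "drive_tool", "payload": {
  "series": [-1,2,1.5,0,0,0,0,-1,4.7,3.5,0,0,0,0,-1,4.7,3.5,0,0,0,0,-1,4.7,3.5,0,0,0,0,-1,4.7,3.5,0,0,0,0,-1,4.7,3.5,0,0,0,0,-1,4.7,3.5,0,0,0,0,-1,3,2.5,0,0,0,0,-1,1.5,1,0,0,0,0,-1,0,0,0,0,0,0,-1,0,0,0,0,0,0,-1,0,0,0,0,0,0]
}}

```text
t: 21.72
eef_pos: [0.5493, -0.1268, 0.0873]
tool_rot: [0.001, 0.739, 0.674, 0.0]
contact_force: [-1.0, -1.5, 5.4]
gripper_width: 0.266
```

```bash
cat >> m.py <<'E'
def black(w,z=.0525):
    """dark centre nearest the tip vs tip, fixture mm"""
    M=R.from_rotvec([0,0,-.09]).as_matrix()[:2,:2];tp=proj(w,[(.6302,-.1297,.057)])[0]
    for x in blobs(w,(0,0,0),(180,255,120),6):
        if np.hypot(*(np.array(x[2])-tp))<14 and x[0]<80: print('dark',x,((np.array([.6302,-.1297])-ray(w,[x[2]],z)[0,:2])@M*1e3).round(1))
E
python3 - <<'E'
from m import *
st();p=np.array(bot.get_obs()['eef_pos'])[:2]-[.4306,-.0797];M=R.from_rotvec([0,0,-.09]).as_matrix()[:2,:2];print('moved',p@M*1e3)
w=cam('wrist','w9.png');check(w,'w');black(w)
for k in 'rb':
    rg={'r':((0,150,110),(5,255,255)),'b':((105,100,80),(128,255,255))}[k]
    for x in blobs(w,*rg,60):
        if 250<x[2][0]<480: print(k,x,ray(w,[(x[1][0]+x[1][2]/2-.5,x[1][1]+x[1][3]/2-.5)],.0525)[0].round(4), 'tip-dot',((np.array([.6302,-.1297])-ray(w,[(x[1][0]+x[1][2]/2-.5,x[1][1]+x[1][3]/2-.5)],.0525)[0,:2])@M*1e3).round(1))
E
```

```text
t 21.73 pos [ 0.5493 -0.1268  0.0873] yaw -0.0914 z [ 0.001 -0.    -1.   ] F [-1.  -1.5  5.4] w 0.266
moved [122.46984003 -36.22576346]
tip pred px [384.8 233.4] dot [(414, [371, 220, 25, 24], [382.1, 231.2])] orange [(151, [389, 235, 17, 19], [395.8, 242.5])]
tip-dot by pred tip & bbox centre [-1.1  0.8]
dark (12, [381, 231, 4, 3], [382.5, 232.0]) [-0.8  1.1]
r (478, [424, 164, 26, 25], [436.9, 176.1]) [ 0.6608 -0.0984  0.0525] tip-dot [-27.6 -33.9]
```

White is within about 1.5 mm. I'll hold, then move to blue (-24, +43.5).

>>> {"api": "drive_tool", "payload": {
  "series": [-1,0,0,0,0,0,0,-1,0,0,0,0,0,0,-1,0,0,0,0,0,0,-1,0,0,0,0,0,0,-1,0,0,0,0,0,0,-1,0,0,0,0,0,0,-1,0,0,0,0,0,0,-1,0,0,0,0,0,0]
}}

```text
t: 22.78
eef_pos: [0.5493, -0.1268, 0.0873]
tool_rot: [0.001, 0.739, 0.674, 0.0]
contact_force: [-1.8, -1.1, 5.6]
gripper_width: 0.271
```

>>> {"api": "drive_tool", "payload": {
  "series": [-1,2,-1,0,0,0,0,-1,5,-2.8,0,0,0,0,-1,5,-2.8,0,0,0,0,-1,5,-2.8,0,0,0,0,-1,5,-2.8,0,0,0,0,-1,5,-2.8,0,0,0,0,-1,5,-2.8,0,0,0,0,-1,5,-2.7,0,0,0,0,-1,4,-2.3,0,0,0,0,-1,2.5,-1.2,0,0,0,0,-1,0,0,0,0,0,0,-1,0,0,0,0,0,0]
}}

```text
t: 24.28
eef_pos: [0.5299, -0.0801, 0.0872]
tool_rot: [0.0, 0.738, 0.674, 0.001]
contact_force: [0.6, -0.7, 7.3]
gripper_width: 0.267
```

```bash
python3 - <<'E'
from m import *
st();p=np.array(bot.get_obs()['eef_pos'])[:2]-[.4306,-.0797];M=R.from_rotvec([0,0,-.09]).as_matrix()[:2,:2];print('moved',p@M*1e3)
w=cam('wrist','w10.png');check(w,'b');black(w)
E
```

```text
t 24.27 pos [ 0.5299 -0.0801  0.0872] yaw -0.0904 z [ 0.002  0.001 -1.   ] F [ 0.6 -0.7  7.3] w 0.267
moved [98.96032879  8.57905503]
tip pred px [411.3 297.4] dot [(339, [398, 283, 23, 21], [408.9, 292.2])] orange [(195, [448, 262, 21, 23], [457.0, 273.1]), (51, [459, 284, 9, 15], [463.5, 292.2]), (29, [443, 296, 6, 11], [445.5, 300.4]), (198, [415, 299, 22, 18], [424.3, 308.2])]
tip-dot by pred tip & bbox centre [-1.  -0.1]
dark (13, [408, 291, 4, 4], [409.6, 292.4]) [-1.3 -0.5]
```

Blue is within about 1.5 mm. I'll hold, release and lift away.

>>> {"api": "drive_tool", "payload": {
  "series": [-1,0,0,0,0,0,0,-1,0,0,0,0,0,0,-1,0,0,0,0,0,0,-1,0,0,0,0,0,0,-1,0,0,0,0,0,0,-1,0,0,0,0,0,0,-1,0,0,0,0,0,0]
}}

```text
t: 25.2
eef_pos: [0.5299, -0.08, 0.0872]
tool_rot: [0.0, 0.738, 0.674, 0.001]
contact_force: [0.5, -0.8, 8.5]
gripper_width: 0.271
```

>>> {"api": "drive_tool", "payload": {
  "series": [0.2,0,0,0,0,0,0,0.2,0,0,0,0,0,0,0.2,0,0,0,0,0,0,0.2,0,0,-20,0,0,0,0.2,0,0,-40,0,0,0,0.2,0,0,-40,0,0,0,0.2,0,-40,-20,0,0,0,0.2,0,0,0,0,0,0,0.2,0,0,0,0,0,0,0.2,0,0,0,0,0,0]
}}

```text
t: 26.45
eef_pos: [0.4897, -0.077, 0.2059]
tool_rot: [-0.0, 0.738, 0.674, -0.0]
contact_force: [-0.8, 0.0, 0.5]
gripper_width: 0.599
```

```bash
python3 - <<'E'
from m import *
st();w=cam('wrist','w11.png');check(w,'b');black(w);s=cam('scene')
u=proj(w,[(.6302,-.1297,.055)])[0].round().astype(int);print(u)
a=proj(s,[(.6302,-.1297,.055)])[0].round().astype(int)
f=lambda i,u,n:cv2.resize(i['pixels'][max(0,u[1]-n):u[1]+n,max(0,u[0]-n):u[0]+n],(400,400),interpolation=cv2.INTER_CUBIC)
cv2.imwrite('pics/f.png',np.hstack([f(w,u,75),f(s,a,45)]))
E
```

```text
t 26.45 pos [ 0.4897 -0.077   0.2059] yaw -0.0907 z [-0.001 -0.001 -1.   ] F [-0.8  0.   0.5] w 0.599
tip pred px [387.3 225.4] dot [(106, [380, 218, 13, 12], [386.1, 223.0])] orange [(13, [419, 203, 4, 6], [420.3, 205.8]), (67, [417, 216, 13, 13], [423.4, 222.4]), (31, [391, 227, 8, 8], [393.4, 230.1]), (25, [426, 232, 4, 8], [427.6, 235.9]), (38, [408, 241, 9, 10], [410.7, 244.1]), (20, [413, 244, 9, 10], [418.5, 249.6]), (81, [410, 266, 15, 19], [414.9, 276.7])]
tip-dot by pred tip & bbox centre [-0.7 -0.3]
[386 225]
```

View pics/f.png

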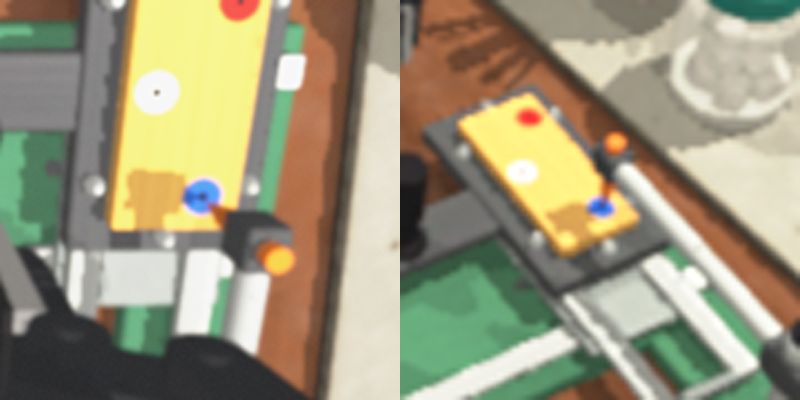

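Both crops show the plate seated between its pins, with the orange tip at the centre of the blue dot (left view (205,197), right view (603,203)). The gripper is clear, so I'm handing in.

```bash
python3 -c "
from h import *
bot.hand_in();st()"
```

```text
the job is handed in; nothing more can be done
the job is handed in; nothing more can be done
```

I pulled the carrier to its front stop, laid the plate between the pins and let go. I then set the red, white and blue dots under the pointer in turn, holding at least 1 s at each. The gripper then released the knob and lifted clear, and I handed the job in at about 26.5 s of the 67 s allowed. The hand-in gives no verdict.

- **Dot positions:** The wrist camera put the red and white dots within about 2 mm of the pointer tip. The blue dot, measured after release, was within about 1 mm. The limit is 6 mm.
- **Plate:** It lay about 1 mm off the nest's centre between all six pins when I laid it. The last pictures show it still seated there.
- **Contacts:** The fingers touched the table with about 11 N while gripping the plate. No reading suggested contact with the pointer stand, but I only saw the total force at the tool at the end of each move.
- **Bystanders:** No planned move went near the charcoal block, matchbox or pliers. I did not measure their positions at the end.
- **Measurements that disagreed:** The nest's position differed by 1–3 mm between the top and wrist cameras. I used the close wrist view for the final placing. Two early fits failed, one for the plate's angle and one for the pin positions in the top view. I replaced the angle fit with a direct calculation and did not rely on the pin fit.

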